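# Unload the flanged boss from the purge chamber

## Robot

A 6-joint arm with a two-finger parallel gripper is mounted at the origin on the work surface. World frame = base frame: x ahead of the robot, y to its left, z up, the work surface at z = 0. Lengths are in m, angles in degrees, forces in N, time in s.
With the tool pointing down it reaches from about 0.4 to 0.825 m from the base axis. Payload 7 kg.
Tool frame: the origin (TCP) lies between the finger pads; the fingertips stand 11 mm ahead of it and the grasp point (between the pads) lies 8 mm behind it (r.tcp_to_tips is the distance from the TCP to the fingertips, in m); x points along the fingers, y is the direction in which the jaws open and shut, and the axes are right-handed (so a half turn about x gives the same grasp; the last joint's range is limited). The gripper opens to 88 mm and grips with 3 to 60 N. Pads are 19 mm wide; open, the fingers measure 130 mm over their backs; the gripper's body (78 mm by 193 mm) begins 47 mm behind the grasp point.
Start: joints at [-55.571, 20.546, 0.682, 0, -70.136, -16.507], TCP at [0.208, -0.642, 0.238] pointing down, gripper open.
Joint ranges: [-176.03, 176.03], [-82.01, 121.73], [-58.28, 71.71], [-173.87, 95.51], [-174.79, -0.11], [-173.66, 173.66]. Speed limits (degrees/s): [136.94, 136.94, 172.46, 180, 180, 180].

## Interface

Orientations are given as [roll, pitch, yaw] about the fixed x, y, z axes, in that order (R = Rz(yaw) Ry(pitch) Rx(roll)).
In Python, from plant import r gives the robot as it stands.
- The arm moves only by the tool arm_command, never from a script. Its argument "plan" is a list of rows, each an object of numbers: "dx", "dy", "dz": the shift along the tool's x, y, z each as a share of 0.02 m, from -1 to 1; "wx", "wy", "wz": the turn, a rotation vector about the tool's x, y, z each as a share of 0.08 rad, from -1 to 1. In form: [{"dx": .., "dy": .., "dz": .., "wx": .., "wy": .., "wz": ..}, ...]. A call has 1 to 20 rows; each row shifts and turns the pose as measured when the row begins, along the tool's axes as they then stand; what a row does not reach is not made up. A row lasts 1/12 s, in which the tool goes at most 41.7 mm and 7.16 degrees, less where a joint would pass 70% of its speed; a pose out of reach is approached as far as the arm can. A call with a number of a shift or a turn outside -1 to 1 is refused whole. A call with a gripper value outside its range is refused whole. "fingers" is the closure, from -1 (fully open) to 1 (shut), so that 0 is half open, set as the call begins (left out, the last holds). The fingers move at their own pace and stop on an object; "force" is the grip in N (left out, the last holds). Time passes only in rows, so rows that do not move let the fingers close. It gives the time, the measured TCP pose, the force and the opening at its end, in the units of the state.
- r.get_state(): the state, without advancing time (a new reading comes with each control period).
- r.capture(name): name is "scene" or "side" or "wrist"; returns (picture, depth): 480x640x3 uint8, red, green, blue; 480x640 float32, m along the optical axis (not along the pixel's ray), 0 where there is no reading.
- r.camera_model(name): a dict with "vertical_fov" (degrees; the focal length in pixels is half the picture's height over the tangent of half this angle, whatever the lens; pixels are square), "cx", "cy" (the principal point, pixels), "dist" ([k1, k2, p1, p2, k3] as OpenCV has them; the pictures are not rectified), "R" (3x3) and "t" (3): a world point X has camera coordinates R X + t. Camera axes: x right, y down, z forward; pixel columns grow to the right and rows downward; lengths in m; the calibration is good to about 2 mm. A picture is of the moment at which its call begins: read the wrist's pose just before it. camera_model takes no time and is no camera call; for the wrist camera it gives the pose at the moment of the call.
- r.close_job(): hands the job in, once; it reports no verdict.
Trained networks look in the newest picture that a camera, given by its name, has taken for a name from the list of things; names that differ only in an ending like _2 or _b are one class to them, and where a whole thing is asked for, a point or a joint stands for the part that bears it (a point fixed in the world has none). Each returns a list of dicts, best first, with "score" (0 to 1); they miss things now and then, are a little off and sometimes report something else, mostly with a low value. They report only what shows in the picture. A call takes as long as a camera call. They do not tell look-alikes from the thing itself.
- r.cut_out(camera, query): "mask" (480x640 bool, what is visible of it) and "bbox" ([left, top, width, height] in pixels, round what is visible of it).
- r.spot_point(camera, query): "centre" ([column, row] in pixels: a listed point, or the origin of a listed thing).
The state is a dict: "time_s": time; "joints": joint angles; "qd": joint speeds; "joint_torque": joint torques, N m; "tcp_pos": TCP position; "eef_rot": TCP orientation; "contact_force": force on the tool from outside, world axes, zero at the start; "moment": the same for the moment, N m; "gripper_width": finger opening in m.
Only numpy, scipy, OpenCV 4.12 (cv2) and the standard library are available. Lean on these libraries where they do the work, as an engineer would, in place of code of your own. Each camera call takes 0.05 s, during which the arm holds its last target.

## Task

Reach down through the round port in the roof of the purge chamber and lift the flanged boss (the solid one with the wide foot) off its pedestal, then set it upright on its foot in the middle of the round chill plate beside the chamber. Do not drop it, do not knock hard against the chamber, and leave the plain tube sleeve standing where it is on the other pedestal.

Things in the scene. Friction and masses are not known exactly. Their poses are not given: they have to be found in the camera images.
- boss: Flanged boss: solid turned aluminium, 70 mm tall, about 0.23 kg; foot flange 56 mm across, 12 mm thick; above it a plain round shank 36 mm across with a closed flat top. Stands loose and upright on one of the chamber's pedestals, up to 7 mm off centre. Origin: centre of its underside, z up its axis. Grasp the shank in its upper 35 mm.
- sleeve: The plain tube sleeve, a bystander: aluminium tube open at both ends, 44 mm outside, 33 mm inside, 70 mm tall, about 0.1 kg, no flange. Stands upright, loose, on the other pedestal. Origin at the centre of its underside, z up.
- chamber: Purge chamber, fixed closed box, 240 (its x) x 400 (its y) x 160 mm high, clear 5 mm walls, 6 mm aluminium roof (top face at 160 mm). Origin: centre of its underside on the table, z up; may be turned about z. Two open round roof ports 140 mm across, at x 0, y -95 and +95 mm. Centred under each, a pedestal 64 mm across, top 75 mm above the table: a part's top is 15 mm below the roof's top.
- chill_plate: Round chill plate, fixed: a flat steel disc 110 mm across and 25 mm high on the table to the right of the chamber (the robot's -y side). Origin at the centre of its underside on the table. A square steel block 90 by 90 by 25 mm near it is a bystander.
Mind the look-alikes: they are no part of the job. What is shaped like the boss but pink or purple is not meant.

How it is judged:
By the outcome, as a careful person would: the job done as asked, in the order asked, and still so for the second after the job is handed in, with the robot touching nothing.
It also fails if it takes over 45 s, if anything falls off the work surface, if the arm or the gripper's body presses on something with over 40 N, if the wrist force passes 120 N, or if a joint passes its speed limit or range.

## Working session

There is one attempt and no reset: what is moved stays moved. The work goes in short steps, Python scripts to look and compute and a tool call to move; the robot and the scene stay as the last step left them, time stands still between calls to the robot, and variables do not carry over. Pictures are saved under pics/ and viewed, and the job is handed in when it is done.

Besides the shell and the picture viewer there is one more tool, called after ">>>" as name(argument=value, ...), one argument or row to a line, values as JSON. arm_command: Moves the arm, as the interface text tells. Shift numbers are shares of 0.02 m and turn numbers shares of 0.08 rad, none past 1 either way. Its arguments: {"type":"object","properties":{"plan":{"type":"array","items":{"type":"object","properties":{"dx":{"type":"number"},"dy":{"type":"number"},"dz":{"type":"number"},"wx":{"type":"number"},"wy":{"type":"number"},"wz":{"type":"number"}}}},"fingers":{"type":"number"},"force":{"type":"number"}},"required":["plan"]}

```bash
ls; mkdir -p pics
cat > h.py <<'E'
import numpy as np, cv2
from plant import r
def K(m):
    f=240/np.tan(np.radians(m["vertical_fov"])/2); return np.array([[f,0,m["cx"]],[0,f,m["cy"]],[0,0,1.]])
def pts(m,px,d):
    u=cv2.undistortPoints(np.array(px,float).reshape(-1,1,2),K(m),np.array(m["dist"],float)).reshape(-1,2)
    c=np.c_[u,np.ones(len(u))]*np.array(d,float).reshape(-1,1)
    R=np.array(m["R"]);return (c-np.array(m["t"]))@R
def proj(m,X):
    R=np.array(m["R"],float);return cv2.projectPoints(np.array(X,float).reshape(-1,1,3),cv2.Rodrigues(R)[0],np.array(m["t"],float),K(m),np.array(m["dist"],float))[0].reshape(-1,2)
def onplane(m,px,z):
    a=pts(m,px,np.ones(len(px)));R=np.array(m["R"]);o=-R.T@np.array(m["t"])
    s=(z-o[2])/(a[:,2]-o[2]);return o+(a-o)*s[:,None]
E
python3 - <<'E'
from h import *
for n in ["scene","side","wrist"]:
    m=r.camera_model(n)
    p,d=r.capture(n); cv2.imwrite(f"pics/{n}0.png",p[:,:,::-1]); np.savez(f"{n}0.npz",p=p,d=d,m=np.array(m,dtype=object))
    print(n,m["vertical_fov"],np.round(m["dist"],3),np.round(-np.array(m["R"]).T@np.array(m["t"]),3))
    if n!="wrist" or 1:
      for q in ["boss","sleeve","chamber","chill_plate"]:
        print(q,[(round(o["score"],2),o["bbox"]) for o in r.cut_out(n,q)],[(round(o["score"],2),np.round(o["centre"],1)) for o in r.spot_point(n,q)])
print(r.get_state())
E
```

```text
pics
scene 45.459772821228974 [0.006 0.    0.    0.    0.   ] [ 0.505 -0.487  0.926]
boss [(0.91, [382.3, 299.3, 38.5, 40.7]), (0.84, [242.2, 199.5, 27.8, 44.4]), (0.6, [341.0, 186.0, 26.3, 42.4]), (0.6, [253.6, 303.5, 36.2, 45.2])] [(0.92, array([357.8, 217.2])), (0.9, array([396.4, 328.1])), (0.62, array([255.9, 229.1])), (0.56, array([269. , 328.8]))]
sleeve [(0.64, [341.2, 102.4, 21.7, 26.8])] [(0.81, array([350.2, 135.2]))]
chamber [(0.64, [280.6, 57.3, 152.6, 235.2])] [(0.89, array([354.3, 195.5]))]
chill_plate [(0.75, [345.0, 399.0, 77.0, 78.2])] [(0.74, array([381.1, 437.5]))]
side 50.12442859000893 [0.008 0.    0.    0.    0.   ] [0.102 0.525 0.749]
boss [(0.87, [336.5, 277.8, 29.7, 45.1]), (0.83, [374.7, 201.6, 30.1, 41.3])] [(0.97, array([354.3, 309.1])), (0.8, array([272.9, 234.2])), (0.68, array([387.7, 235.5]))]
sleeve [(0.75, [180.1, 263.8, 31.0, 37.0])] [(0.95, array([202.1, 301.5]))]
chamber [(0.64, [78.6, 141.9, 287.4, 271.1])] [(0.58, array([239.2, 292. ]))]
chill_plate [(0.81, [337.8, 137.5, 46.1, 33.8])] [(0.71, array([362.7, 162.8]))]
wrist 70.11939570487729 [-0.041  0.     0.     0.     0.   ] [ 0.141 -0.664  0.385]
boss [] []
sleeve [] []
chamber [] []
chill_plate [] []
{'time_s': 1.35, 'joints': array([-5.55712663e+01,  2.05453901e+01,  6.81306488e-01, -9.68504370e-04,
       -7.01358393e+01, -1.65063284e+01]), 'qd': array([-0.07072667,  0.09263784,  0.03782622,  0.01577282, -0.08195837,
        0.01094769]), 'joint_torque': array([-1.70104449e-03, -5.82388437e+01,  2.93294388e+01,  7.00253248e+00,
        1.23562297e-02, -5.57422004e-05]), 'tcp_pos': array([ 0.20768679, -0.64222295,  0.23756419]), 'eef_rot': array([11.67004197, 89.99908587, 29.59211817]), 'contact_force': array([ 0.07590728, -0.65764922, -0.81711586]), 'moment': array([-0.00205611, -0.0403162 , -0.00735493]), 'gripper_width': 0.08798786076842093}
```

View pics/scene0.png

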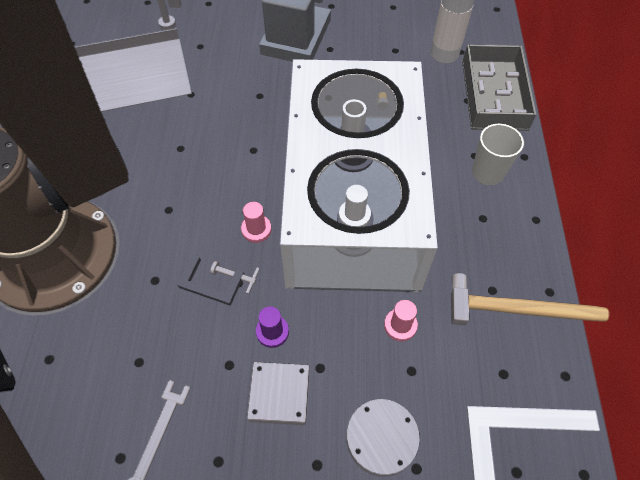

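View pics/side0.png

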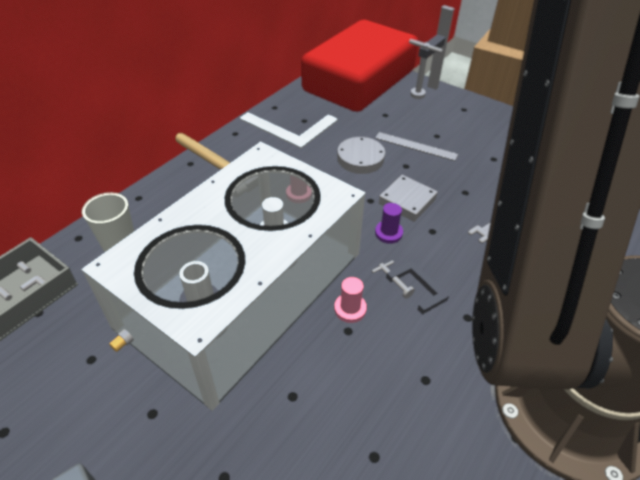

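View pics/wrist0.png

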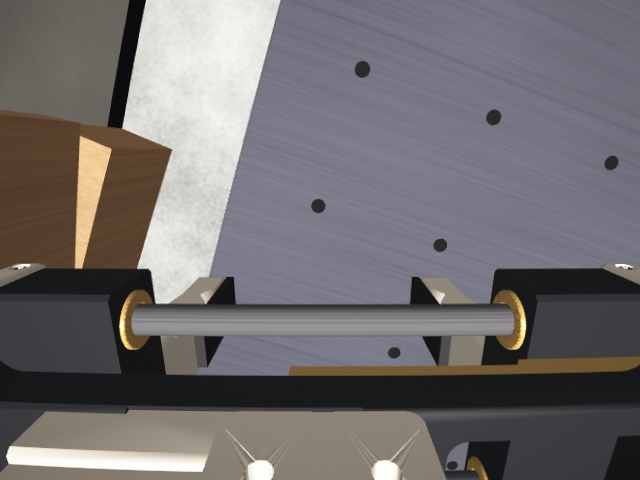

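The scene picture shows four boss-shaped things:
- Grey, in the near port at (357,205).
- Pink, at (256,220).
- Pink, at (402,320).
- Purple, at (271,326).

Only the grey one stands on a pedestal in the chamber, and it has a closed top and a foot, so it is the one meant. The sleeve is the open tube at (353,112). The chill plate is the disc at (383,437). I'll confirm in a crop and measure.

```bash
cat > m.py <<'E'
from h import *
def ld(n):
    z=np.load(f"{n}0.npz",allow_pickle=True); return z["p"],z["d"],z["m"].item()
p,d,m=ld("scene"); p2,d2,m2=ld("side")
a=cv2.resize(p[140:260,290:430],None,fx=4,fy=4,interpolation=cv2.INTER_CUBIC)
cv2.imwrite("pics/crop_boss.png",a[:,:,::-1])
b=cv2.resize(p2[160:240,215:335],None,fx=5,fy=5,interpolation=cv2.INTER_CUBIC)
cv2.imwrite("pics/crop_boss2.png",b[:,:,::-1])
def zmap(p,d,m):
    v,u=np.mgrid[0:480,0:640];P=pts(m,np.c_[u.ravel(),v.ravel()],d.ravel());P[d.ravel()<=0]=np.nan;return P.reshape(480,640,3)
for nm,(p,d,m),bx in [("scene",ld("scene"),(335,180,380,235)),("side",ld("side"),(255,190,295,235))]:
    P=zmap(p,d,m)
    x0,y0,x1,y1=bx;Q=P[y0:y1,x0:x1].reshape(-1,3)
    print(nm,"z hist",np.histogram(Q[:,2][np.isfinite(Q[:,2])],bins=np.arange(0.0,0.2,0.01)))
    t=Q[abs(Q[:,2]-0.145)<0.005]; print("top n",len(t),t.mean(0) if len(t) else None, t.min(0) if len(t) else 0,t.max(0) if len(t) else 0)
    R=P.reshape(-1,3);rf=(abs(R[:,2]-0.16)<0.006)
    msk=rf.reshape(480,640).astype(np.uint8)
    n,l,s,c=cv2.connectedComponentsWithStats(msk);i=1+np.argmax(s[1:,4]);print("roof",s[i])
    rr=P[l==i]; rect=cv2.minAreaRect(rr[:,:2].astype(np.float32)*1000);print("roof rect mm",rect)
    pl=(abs(P[:,:,2]-0.025)<0.006).astype(np.uint8)
    n,l,s,c=cv2.connectedComponentsWithStats(pl)
    for i in range(1,n):
        if s[i,4]>600:
            q=P[l==i]; print("z25 comp",s[i],cv2.minEnclosingCircle(q[:,:2].astype(np.float32)*1000),q.mean(0))
E
python3 m.py
```

```text
scene z hist (array([555, 369,   0,   0,   0,   0,   0,  77, 280, 116,  63,  72,  67,
        69, 345,  26, 423,   0,   0]), array([0.  , 0.01, 0.02, 0.03, 0.04, 0.05, 0.06, 0.07, 0.08, 0.09, 0.1 ,
       0.11, 0.12, 0.13, 0.14, 0.15, 0.16, 0.17, 0.18, 0.19]))
top n 345 [0.55227687 0.04891867 0.14597452] [0.53511324 0.03142865 0.14003743] [0.56986289 0.06806913 0.14993059]
roof [  280    59   158   192 18625]
roof rect mm ((553.3588256835938, 143.1211700439453), (240.76718139648438, 404.5638427734375), 0.33885884284973145)
z25 comp [ 452  273  157   50 2453] ((850.8272094726562, -83.35964965820312), 132.9332733154297) [ 0.82985618 -0.08513997  0.02549229]
z25 comp [ 247  362   62   61 3308] ((436.59063720703125, -246.39181518554688), 62.24032974243164) [ 0.43694616 -0.24800375  0.02610448]
z25 comp [ 347  399   73   76 4300] ((598.7409057617188, -307.4200134277344), 54.98065185546875) [ 0.59846781 -0.30922281  0.02645012]
side z hist (array([180,  89,  73, 106, 148, 112,  64,  34,  26,   1,  20,  81,  81,
        84, 266, 144, 280,   0,   0]), array([0.  , 0.01, 0.02, 0.03, 0.04, 0.0
[... 190 characters left out ...]
06978532 0.14780759]
roof [   82   142   283   216 20034]
roof rect mm ((554.6422729492188, 142.50689697265625), (243.5220184326172, 402.5269470214844), 0.3057428300380707)
z25 comp [   0    0  297  153 1349] ((1256.004150390625, -340.8365173339844), 544.300048828125) [ 1.25580241 -0.22544224  0.02500534]
z25 comp [ 337  137   48   31 1153] ((599.001953125, -306.91387939453125), 57.66145706176758) [ 0.59691474 -0.30285576  0.02470744]
z25 comp [ 379  175   58   42 1258] ((437.0076599121094, -243.6985626220703), 63.49815368652344) [ 0.43523445 -0.24215722  0.02457171]
z25 comp [132 244 228 161 848] ((523.9369506835938, 142.9702911376953), 218.63436889648438) [0.45396624 0.20964897 0.02499027]
```

View crop.

View pics/crop_boss.png

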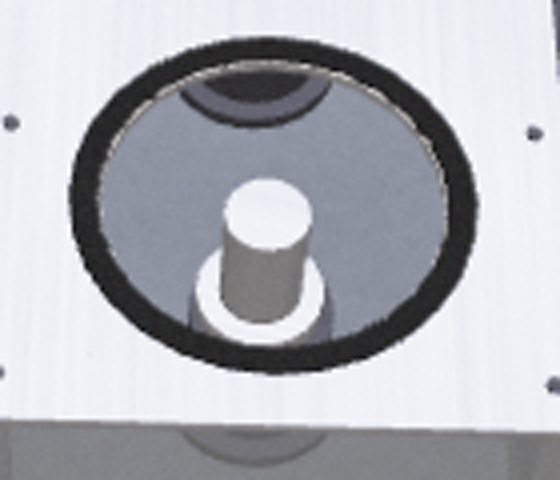

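Run:
```python
from h import *
from m import ld
from scipy.spatial.transform import Rotation as Ro
s=r.get_state();R=Ro.from_euler('xyz',s['eef_rot'],degrees=True).as_matrix();print(R.round(3),r.tcp_to_tips)
```

```text
scene z hist (array([555, 369,   0,   0,   0,   0,   0,  77, 280, 116,  63,  72,  67,
        69, 345,  26, 423,   0,   0]), array([0.  , 0.01, 0.02, 0.03, 0.04, 0.05, 0.06, 0.07, 0.08, 0.09, 0.1 ,
       0.11, 0.12, 0.13, 0.14, 0.15, 0.16, 0.17, 0.18, 0.19]))
top n 345 [0.55227687 0.04891867 0.14597452] [0.53511324 0.03142865 0.14003743] [0.56986289 0.06806913 0.14993059]
roof [  280    59   158   192 18625]
roof rect mm ((553.3588256835938, 143.1211700439453), (240.76718139648438, 404.5638427734375), 0.33885884284973145)
z25 comp [ 452  273  157   50 2453] ((850.8272094726562, -83.35964965820312), 132.9332733154297) [ 0.82985618 -0.08513997  0.02549229]
z25 comp [ 247  362   62   61 3308] ((436.59063720703125, -246.39181518554688), 62.24032974243164) [ 0.43694616 -0.24800375  0.02610448]
z25 comp [ 347  399   73   76 4300] ((598.7409057617188, -307.4200134277344), 54.98065185546875) [ 0.59846781 -0.30922281  0.02645012]
side z hist (array([180,  89,  73, 106, 148, 112,  64,  34,  26,   1,  20,  81,  81,
        84, 266, 144, 280,   0,   0]), array([0.  , 0.01, 0.02, 0.03, 0.04, 0.0
[... 269 characters left out ...]
22729492188, 142.50689697265625), (243.5220184326172, 402.5269470214844), 0.3057428300380707)
z25 comp [   0    0  297  153 1349] ((1256.004150390625, -340.8365173339844), 544.300048828125) [ 1.25580241 -0.22544224  0.02500534]
z25 comp [ 337  137   48   31 1153] ((599.001953125, -306.91387939453125), 57.66145706176758) [ 0.59691474 -0.30285576  0.02470744]
z25 comp [ 379  175   58   42 1258] ((437.0076599121094, -243.6985626220703), 63.49815368652344) [ 0.43523445 -0.24215722  0.02457171]
z25 comp [132 244 228 161 848] ((523.9369506835938, 142.9702911376953), 218.63436889648438) [0.45396624 0.20964897 0.02499027]
[[ 0.    -0.308  0.951]
 [ 0.     0.951  0.308]
 [-1.     0.     0.   ]] 0.011
```

The crop confirms it: a grey solid part with a closed flat top and a wide foot. Boss at about (0.5525, 0.050) with top z 0.145, plate at about (0.599, -0.307). I'll move over at z 0.238.

>>> arm_command(
  plan=[
    {"dy":0.7,"dz":0.7},
    {"dy":0.7,"dz":0.7},
    {"dy":0.7,"dz":0.7},
    {"dy":0.7,"dz":0.7},
    {"dy":0.7,"dz":0.7},
    {"dy":0.7,"dz":0.7},
    {"dy":0.7,"dz":0.7},
    {"dy":0.7,"dz":0.7},
    {"dy":0.7,"dz":0.7},
    {"dy":0.7,"dz":0.7},
    {"dy":0.7,"dz":0.7},
    {"dy":0.7,"dz":0.7},
    {"dy":0.7,"dz":0.7},
    {"dy":0.7,"dz":0.7},
    {"dy":0.7,"dz":0.7},
    {"dy":0.7,"dz":0.7},
    {"dy":0.7,"dz":0.7},
    {"dy":0.7,"dz":0.7},
    {"dy":0.7,"dz":0.7},
    {"dy":0.7,"dz":0.7},
  ],
  fingers=-0.3,
  force=30,
)

```text
schema error: expected keys dx, dy, dz, wx, wy, wz
```

>>> arm_command(
  plan=[
    {"dx":0,"dy":0.7,"dz":0.7,"wx":0,"wy":0,"wz":0},
    {"dx":0,"dy":0.7,"dz":0.7,"wx":0,"wy":0,"wz":0},
    {"dx":0,"dy":0.7,"dz":0.7,"wx":0,"wy":0,"wz":0},
    {"dx":0,"dy":0.7,"dz":0.7,"wx":0,"wy":0,"wz":0},
    {"dx":0,"dy":0.7,"dz":0.7,"wx":0,"wy":0,"wz":0},
    {"dx":0,"dy":0.7,"dz":0.7,"wx":0,"wy":0,"wz":0},
    {"dx":0,"dy":0.7,"dz":0.7,"wx":0,"wy":0,"wz":0},
    {"dx":0,"dy":0.7,"dz":0.7,"wx":0,"wy":0,"wz":0},
    {"dx":0,"dy":0.7,"dz":0.7,"wx":0,"wy":0,"wz":0},
    {"dx":0,"dy":0.7,"dz":0.7,"wx":0,"wy":0,"wz":0},
    {"dx":0,"dy":0.7,"dz":0.7,"wx":0,"wy":0,"wz":0},
    {"dx":0,"dy":0.7,"dz":0.7,"wx":0,"wy":0,"wz":0},
    {"dx":0,"dy":0.7,"dz":0.7,"wx":0,"wy":0,"wz":0},
    {"dx":0,"dy":0.7,"dz":0.7,"wx":0,"wy":0,"wz":0},
    {"dx":0,"dy":0.7,"dz":0.7,"wx":0,"wy":0,"wz":0},
    {"dx":0,"dy":0.7,"dz":0.7,"wx":0,"wy":0,"wz":0},
    {"dx":0,"dy":0.7,"dz":0.7,"wx":0,"wy":0,"wz":0},
    {"dx":0,"dy":0.7,"dz":0.7,"wx":0,"wy":0,"wz":0},
    {"dx":0,"dy":0.7,"dz":0.7,"wx":0,"wy":0,"wz":0},
    {"dx":0,"dy":0.7,"dz":0.7,"wx":0,"wy":0,"wz":0},
  ],
  fingers=-0.3,
  force=30,
)

```text
time_s: 3.02
tcp_pos: [0.3938, -0.2767, 0.2383]
eef_rot: [-45.9, 89.8, -28.3]
contact_force: [-0.0, -0.7, 0.2]
gripper_width: 0.0571
```

>>> arm_command(
  plan=[
    {"dx":0,"dy":0.73,"dz":0.7,"wx":0,"wy":0,"wz":0},
    {"dx":0,"dy":0.73,"dz":0.7,"wx":0,"wy":0,"wz":0},
    {"dx":0,"dy":0.73,"dz":0.7,"wx":0,"wy":0,"wz":0},
    {"dx":0,"dy":0.73,"dz":0.7,"wx":0,"wy":0,"wz":0},
    {"dx":0,"dy":0.73,"dz":0.7,"wx":0,"wy":0,"wz":0},
    {"dx":0,"dy":0.73,"dz":0.7,"wx":0,"wy":0,"wz":0},
    {"dx":0,"dy":0.73,"dz":0.7,"wx":0,"wy":0,"wz":0},
    {"dx":0,"dy":0.73,"dz":0.7,"wx":0,"wy":0,"wz":0},
    {"dx":0,"dy":0.73,"dz":0.7,"wx":0,"wy":0,"wz":0},
    {"dx":0,"dy":0.73,"dz":0.7,"wx":0,"wy":0,"wz":0},
    {"dx":0,"dy":0.73,"dz":0.7,"wx":0,"wy":0,"wz":0},
    {"dx":0,"dy":0.73,"dz":0.7,"wx":0,"wy":0,"wz":0},
    {"dx":0,"dy":0.73,"dz":0.7,"wx":0,"wy":0,"wz":0},
    {"dx":0,"dy":0.73,"dz":0.7,"wx":0,"wy":0,"wz":0},
    {"dx":0,"dy":0.73,"dz":0.7,"wx":0,"wy":0,"wz":0},
    {"dx":0,"dy":0.73,"dz":0.7,"wx":0,"wy":0,"wz":0},
    {"dx":0,"dy":0.73,"dz":0.7,"wx":0,"wy":0,"wz":0},
    {"dx":0,"dy":0.73,"dz":0.7,"wx":0,"wy":0,"wz":0},
    {"dx":0,"dy":0,"dz":0,"wx":0,"wy":0,"wz":0},
    {"dx":0,"dy":0,"dz":0,"wx":0,"wy":0,"wz":0},
  ],
)

```text
time_s: 4.68
tcp_pos: [0.5624, 0.0716, 0.2436]
eef_rot: [-21.0, 89.2, -3.1]
contact_force: [0.2, -0.6, 0.2]
gripper_width: 0.0566
```

```bash
cat > look.py <<'E'
from h import *
import sys
from scipy.spatial.transform import Rotation as Ro
def go(tx,ty,tz):
    s=r.get_state();R=Ro.from_euler('xyz',s['eef_rot'],degrees=True).as_matrix()
    print("t",s['time_s'],"tcp",s['tcp_pos'].round(4),"x-axis",R[:,0].round(4),"joints",s['joints'].round(1),"w",s['gripper_width'].round(4),"F",s['contact_force'].round(1))
    D=np.array([tx,ty,tz])-s['tcp_pos'];print("rows needed (sum):",(R.T@D/0.02).round(2))
    # turn to point straight down keep yaw
    ax=np.cross(R[:,0],[0,0,-1]);print("turn sum",(R.T@ax/0.08).round(2))
E
python3 - <<'E'
from look import *
go(.5525,.050,.122)
m=r.camera_model("wrist");p,d=r.capture("wrist");cv2.imwrite("pics/w1.png",p[:,:,::-1])
v,u=np.mgrid[0:480,0:640];P=pts(m,np.c_[u.ravel(),v.ravel()],d.ravel())
k=(abs(P[:,2]-.145)<.006)&(d.ravel()>0)&(np.hypot(P[:,0]-.5525,P[:,1]-.05)<.04);q=P[k]
print(len(q),q.mean(0) if len(q) else 0,cv2.minEnclosingCircle(q[:,:2].astype(np.float32)*1000) if len(q) else 0)
E
```

```text
Traceback (most recent call last):
  File "look.py", line 6, in go
    print("t",s['time_s'],"tcp",s['tcp_pos'].round(4),"x-axis",R[:,0].round(4),"joints",s['joints'].round(1),"w",s['gripper_width'].round(4),"F",s['contact_force'].round(1))
                                                                                                                 ^^^^^^^^^^^^^^^^^^^^^^^^
AttributeError: 'float' object has no attribute 'round'
```

```bash
sed -i "s/s\['gripper_width'\].round(4)/round(s['gripper_width'],4)/" look.py
python3 - <<'E'
from look import *
m=r.camera_model("wrist");p,d=r.capture("wrist");cv2.imwrite("pics/w1.png",p[:,:,::-1])
go(.5525,.050,.122)
v,u=np.mgrid[0:480,0:640];P=pts(m,np.c_[u.ravel(),v.ravel()],d.ravel())
k=(abs(P[:,2]-.145)<.006)&(d.ravel()>0)&(np.hypot(P[:,0]-.5525,P[:,1]-.05)<.04);q=P[k]
print(len(q),q.mean(0) if len(q) else 0,cv2.minEnclosingCircle(q[:,:2].astype(np.float32)*1000) if len(q) else 0)
E
```

```text
t 4.7333 tcp [0.5625 0.0714 0.2436] x-axis [ 1.470e-02 -7.000e-04 -9.999e-01] joints [ 27.3   9.7 -13.5   0.5 -66.1 -99.6] w 0.0571 F [ 0.5 -0.6  0.5]
rows needed (sum): [ 6.07 -0.83 -0.89]
turn sum [0.   0.17 0.06]
1840 [0.55127583 0.05055166 0.14468413] ((551.9664306640625, 50.512027740478516), 18.001083374023438)
```

View pics/w1.png

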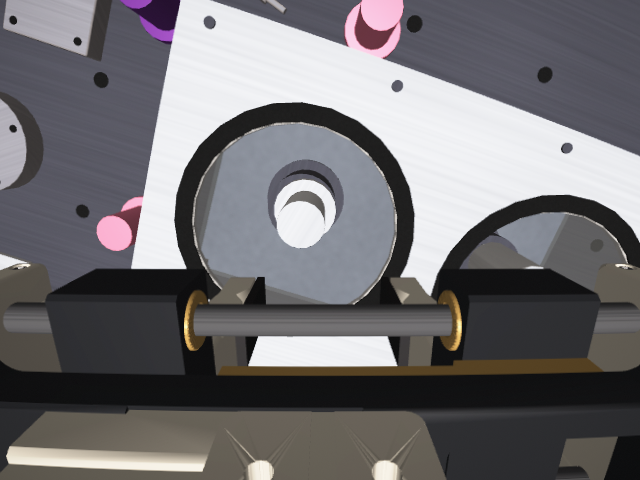

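The wrist view shows the grey boss centred at (302,222), inside the near port's ring. It measures (0.552, 0.0505), which agrees with the scene camera. I'll align above it.

>>> arm_command(
  plan=[
    {"dx":0,"dy":-0.4,"dz":-0.4,"wx":0,"wy":0.1,"wz":0.03},
    {"dx":0,"dy":-0.3,"dz":-0.35,"wx":0,"wy":0.05,"wz":0.03},
    {"dx":0,"dy":0,"dz":0,"wx":0,"wy":0,"wz":0},
    {"dx":0,"dy":0,"dz":0,"wx":0,"wy":0,"wz":0},
    {"dx":0,"dy":0,"dz":0,"wx":0,"wy":0,"wz":0},
  ],
)

```text
time_s: 5.15
tcp_pos: [0.5501, 0.0491, 0.244]
eef_rot: [14.7, 89.9, 32.5]
contact_force: [-0.6, 0.6, -1.3]
gripper_width: 0.0571
```

```bash
python3 -c "
from look import *
go(.552,.0505,.122)"
```

```text
t 5.15 tcp [0.5501 0.0491 0.244 ] x-axis [ 8.e-04  5.e-04 -1.e+00] joints [ 25.4   8.7 -14.4  -0.  -66.8 -97.7] w 0.0571 F [-0.6  0.6 -1.3]
rows needed (sum): [6.1  0.03 0.11]
turn sum [-0.    0.01 -0.  ]
```

>>> arm_command(
  plan=[
    {"dx":0.5,"dy":0.03,"dz":0.1,"wx":0,"wy":0,"wz":0},
    {"dx":0.5,"dy":0,"dz":0,"wx":0,"wy":0,"wz":0},
    {"dx":0.5,"dy":0,"dz":0,"wx":0,"wy":0,"wz":0},
    {"dx":0.5,"dy":0,"dz":0,"wx":0,"wy":0,"wz":0},
    {"dx":0.5,"dy":0,"dz":0,"wx":0,"wy":0,"wz":0},
    {"dx":0.3,"dy":0,"dz":0,"wx":0,"wy":0,"wz":0},
    {"dx":0,"dy":0,"dz":0,"wx":0,"wy":0,"wz":0},
    {"dx":0,"dy":0,"dz":0,"wx":0,"wy":0,"wz":0},
  ],
)

```text
time_s: 5.82
tcp_pos: [0.5508, 0.0499, 0.1798]
eef_rot: [173.5, 89.9, -168.9]
contact_force: [0.7, 0.8, 1.0]
gripper_width: 0.0569
```

```bash
python3 -c "
from look import *
go(.552,.0505,.122)"
```

```text
t 5.8167 tcp [0.5508 0.0499 0.1798] x-axis [-2.2e-03 -4.0e-04 -1.0e+00] joints [ 25.4  11.8 -19.4  -0.  -58.8 -97.8] w 0.0569 F [0.7 0.8 1. ]
rows needed (sum): [2.89 0.01 0.07]
turn sum [-0.   -0.03 -0.  ]
```

>>> arm_command(
  plan=[
    {"dx":0.4,"dy":0,"dz":0.05,"wx":0,"wy":-0.03,"wz":0},
    {"dx":0.4,"dy":0,"dz":0,"wx":0,"wy":0,"wz":0},
    {"dx":0.4,"dy":0,"dz":0,"wx":0,"wy":0,"wz":0},
    {"dx":0.4,"dy":0,"dz":0,"wx":0,"wy":0,"wz":0},
    {"dx":0.4,"dy":0,"dz":0,"wx":0,"wy":0,"wz":0},
    {"dx":0.3,"dy":0,"dz":0,"wx":0,"wy":0,"wz":0},
    {"dx":0.2,"dy":0,"dz":0,"wx":0,"wy":0,"wz":0},
    {"dx":0,"dy":0,"dz":0,"wx":0,"wy":0,"wz":0},
    {"dx":0,"dy":0,"dz":0,"wx":0,"wy":0,"wz":0},
  ],
)

```text
time_s: 6.57
tcp_pos: [0.5522, 0.0504, 0.1244]
eef_rot: [5.9, 90.0, 23.6]
contact_force: [0.2, -0.5, 0.1]
gripper_width: 0.057
```

```bash
python3 -c "
from look import *
go(.552,.0505,.122)
p,d=r.capture('scene');cv2.imwrite('pics/s2.png',p[:,:,::-1])
p,d=r.capture('side');cv2.imwrite('pics/d2.png',cv2.resize(p[130:270,190:370],None,fx=4,fy=4)[:,:,::-1])"
```

```text
t 6.5667 tcp [0.5522 0.0504 0.1244] x-axis [ 6.e-04  3.e-04 -1.e+00] joints [ 25.5  15.1 -23.3   0.  -51.5 -97.8] w 0.057 F [ 0.2 -0.5  0.1]
rows needed (sum): [ 0.12  0.01 -0.01]
turn sum [ 0.    0.01 -0.  ]
```

View pics/d2.png

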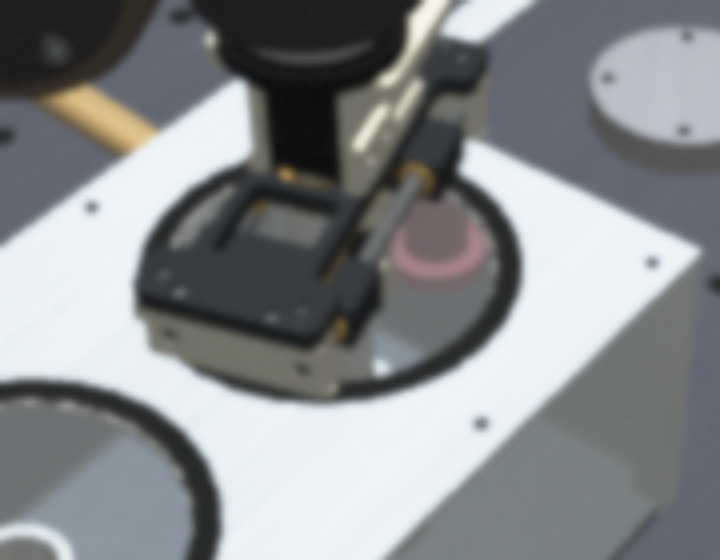

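The gripper sits over the port with no contact. I'll close on the shank.

>>> arm_command(
  plan=[
    {"dx":0,"dy":0,"dz":0,"wx":0,"wy":0,"wz":0},
    {"dx":0,"dy":0,"dz":0,"wx":0,"wy":0,"wz":0},
    {"dx":0,"dy":0,"dz":0,"wx":0,"wy":0,"wz":0},
    {"dx":0,"dy":0,"dz":0,"wx":0,"wy":0,"wz":0},
    {"dx":0,"dy":0,"dz":0,"wx":0,"wy":0,"wz":0},
    {"dx":0,"dy":0,"dz":0,"wx":0,"wy":0,"wz":0},
    {"dx":0,"dy":0,"dz":0,"wx":0,"wy":0,"wz":0},
    {"dx":0,"dy":0,"dz":0,"wx":0,"wy":0,"wz":0},
  ],
  fingers=1,
  force=40,
)

```text
time_s: 7.33
tcp_pos: [0.5531, 0.0508, 0.1262]
eef_rot: [7.5, 89.8, 25.2]
contact_force: [0.2, -0.9, -0.6]
gripper_width: 0.0348
```

```bash
python3 -c "
from look import *
go(.552,.0505,.27)"
```

```text
t 7.3333 tcp [0.5531 0.0508 0.1262] x-axis [ 0.0038  0.0018 -1.    ] joints [ 25.5  15.  -23.2   0.  -51.6 -97.8] w 0.0348 F [ 0.2 -0.9 -0.6]
rows needed (sum): [-7.19  0.   -0.03]
turn sum [-0.    0.05 -0.01]
```

>>> arm_command(
  plan=[
    {"dx":-0.2,"dy":0,"dz":0,"wx":0,"wy":0.05,"wz":0},
    {"dx":-0.4,"dy":0,"dz":0,"wx":0,"wy":0,"wz":0},
    {"dx":-0.5,"dy":0,"dz":0,"wx":0,"wy":0,"wz":0},
    {"dx":-0.5,"dy":0,"dz":0,"wx":0,"wy":0,"wz":0},
    {"dx":-0.5,"dy":0,"dz":0,"wx":0,"wy":0,"wz":0},
    {"dx":-0.5,"dy":0,"dz":0,"wx":0,"wy":0,"wz":0},
    {"dx":-0.5,"dy":0,"dz":0,"wx":0,"wy":0,"wz":0},
    {"dx":-0.5,"dy":0,"dz":0,"wx":0,"wy":0,"wz":0},
    {"dx":-0.5,"dy":0,"dz":0,"wx":0,"wy":0,"wz":0},
    {"dx":-0.5,"dy":0,"dz":0,"wx":0,"wy":0,"wz":0},
    {"dx":-0.5,"dy":0,"dz":0,"wx":0,"wy":0,"wz":0},
    {"dx":-0.5,"dy":0,"dz":0,"wx":0,"wy":0,"wz":0},
    {"dx":-0.3,"dy":0,"dz":0,"wx":0,"wy":0,"wz":0},
    {"dx":0,"dy":0,"dz":0,"wx":0,"wy":0,"wz":0},
    {"dx":0,"dy":0,"dz":0,"wx":0,"wy":0,"wz":0},
  ],
)

```text
time_s: 8.58
tcp_pos: [0.5527, 0.0505, 0.2607]
eef_rot: [19.3, 89.8, 36.9]
contact_force: [-0.7, 0.1, -2.7]
gripper_width: 0.0344
```

```bash
python3 -c "
from look import *
go(.599,-.307,.26)
p,d=r.capture('side');cv2.imwrite('pics/d3.png',p[:,:,::-1])"
```

```text
t 8.5833 tcp [0.5527 0.0505 0.2607] x-axis [ 0.003   0.0023 -1.    ] joints [ 25.4   8.3 -12.7  -0.  -68.8 -97.7] w 0.0344 F [-0.7  0.1 -2.7]
rows needed (sum): [  0.   -17.74  -3.22]
turn sum [-0.    0.04 -0.02]
```

View pics/d3.png

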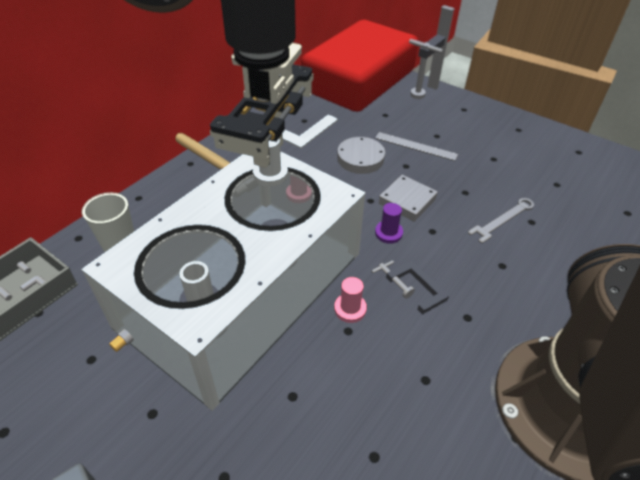

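The side view shows the boss lifted clear of the port at (270,165), with the sleeve still standing at (195,275). I'll carry it to the plate.

>>> arm_command(
  plan=[
    {"dx":0,"dy":-0.4,"dz":-0.07,"wx":0,"wy":0.04,"wz":-0.02},
    {"dx":0,"dy":-0.7,"dz":-0.13,"wx":0,"wy":0,"wz":0},
    {"dx":0,"dy":-0.9,"dz":-0.16,"wx":0,"wy":0,"wz":0},
    {"dx":0,"dy":-0.9,"dz":-0.16,"wx":0,"wy":0,"wz":0},
    {"dx":0,"dy":-0.9,"dz":-0.16,"wx":0,"wy":0,"wz":0},
    {"dx":0,"dy":-0.9,"dz":-0.16,"wx":0,"wy":0,"wz":0},
    {"dx":0,"dy":-0.9,"dz":-0.16,"wx":0,"wy":0,"wz":0},
    {"dx":0,"dy":-0.9,"dz":-0.16,"wx":0,"wy":0,"wz":0},
    {"dx":0,"dy":-0.9,"dz":-0.16,"wx":0,"wy":0,"wz":0},
    {"dx":0,"dy":-0.9,"dz":-0.16,"wx":0,"wy":0,"wz":0},
    {"dx":0,"dy":-0.9,"dz":-0.16,"wx":0,"wy":0,"wz":0},
    {"dx":0,"dy":-0.9,"dz":-0.16,"wx":0,"wy":0,"wz":0},
    {"dx":0,"dy":-0.9,"dz":-0.16,"wx":0,"wy":0,"wz":0},
    {"dx":0,"dy":-0.9,"dz":-0.16,"wx":0,"wy":0,"wz":0},
    {"dx":0,"dy":-0.9,"dz":-0.16,"wx":0,"wy":0,"wz":0},
    {"dx":0,"dy":-0.9,"dz":-0.16,"wx":0,"wy":0,"wz":0},
    {"dx":0,"dy":-0.7,"dz":-0.13,"wx":0,"wy":0,"wz":0},
    {"dx":0,"dy":-0.4,"dz":-0.08,"wx":0,"wy":0,"wz":0},
    {"dx":0,"dy":0,"dz":0,"wx":0,"wy":0,"wz":0},
    {"dx":0,"dy":0,"dz":0,"wx":0,"wy":0,"wz":0},
  ],
)

```text
time_s: 10.3
tcp_pos: [0.5853, -0.271, 0.2413]
eef_rot: [165.6, 88.0, -176.7]
contact_force: [0.3, 0.1, -1.6]
gripper_width: 0.0347
```

```bash
python3 -c "
from look import *
go(.599,-.307,.26)"
```

```text
t 10.3 tcp [ 0.5853 -0.271   0.2413] x-axis [-0.0348 -0.002  -0.9994] joints [ -7.3  18.7  -1.7   0.4 -71.5 -65.1] w 0.0347 F [ 0.3  0.1 -1.6]
rows needed (sum): [-0.95 -1.91  0.08]
turn sum [-0.   -0.42 -0.11]
```

>>> arm_command(
  plan=[
    {"dx":0.3,"dy":-0.6,"dz":0,"wx":0,"wy":-0.2,"wz":-0.05},
    {"dx":0.3,"dy":-0.6,"dz":0,"wx":0,"wy":-0.15,"wz":-0.05},
    {"dx":0.3,"dy":-0.4,"dz":0,"wx":0,"wy":0,"wz":0},
    {"dx":0,"dy":-0.1,"dz":0,"wx":0,"wy":0,"wz":0},
    {"dx":0,"dy":0,"dz":0,"wx":0,"wy":0,"wz":0},
    {"dx":0,"dy":0,"dz":0,"wx":0,"wy":0,"wz":0},
  ],
)

```text
time_s: 10.8
tcp_pos: [0.5952, -0.3029, 0.2206]
eef_rot: [161.2, 89.6, 179.0]
contact_force: [0.1, -0.2, -2.4]
gripper_width: 0.0348
```

Run:
```python
from look import *
go(.599,-.307,.085)
for n in ["side","scene"]:
    m=r.camera_model(n);p,d=r.capture(n)
    u,v=proj(m,[[.599,-.307,.12]])[0].astype(int);x=max(0,min(u-80,480));y=max(0,min(v-75,330))
    cv2.imwrite(f"pics/{n}4.png",cv2.resize(p[y:y+150,x:x+160],None,fx=4,fy=4)[:,:,::-1])
    vv,uu=np.mgrid[0:480,0:640];P=pts(m,np.c_[uu.ravel(),vv.ravel()],d.ravel())
    t=r.get_state()['tcp_pos'];k=(np.hypot(P[:,0]-t[0],P[:,1]-t[1])<.035)&(P[:,2]<t[2]-.014)&(P[:,2]>.05);q=P[k]
    if len(q): print(n,len(q),"zmin",q[:,2].min()-t[2],np.percentile(q[:,2],3)-t[2]);f=q[q[:,2]<q[:,2].min()+.016];print("foot range",f.min(0),f.max(0))
    k=(abs(P[:,2]-.0255)<.005)&(np.hypot(P[:,0]-.599,P[:,1]+.307)<.065);print("plate",k.sum(),cv2.minEnclosingCircle(P[k][:,:2].astype(np.float32)*1000) if k.sum() else 0)
```

```text
t 10.8 tcp [ 0.5952 -0.3029  0.2206] x-axis [-7.6e-03  1.0e-04 -1.0e+00] joints [-10.2  20.7  -1.4   0.1 -68.4 -62. ] w 0.0348 F [ 0.1 -0.2 -2.4]
rows needed (sum): [ 6.78 -0.27  0.17]
turn sum [ 0.   -0.09 -0.03]
side 416 zmin -0.05267012423936082 -0.049968992503318294
foot range [ 0.56523437 -0.32561424  0.16812005] [ 0.62218994 -0.27196557  0.18401889]
plate 1123 ((598.7520141601562, -307.23468017578125), 57.30467224121094)
scene 250 zmin -0.05048208215153657 -0.04709257109458756
foot range [ 0.56623085 -0.32675816  0.17058985] [ 0.58172005 -0.28335323  0.18618258]
plate 2301 ((594.8819580078125, -308.85406494140625), 54.49203109741211)
```

View pics/side4.png

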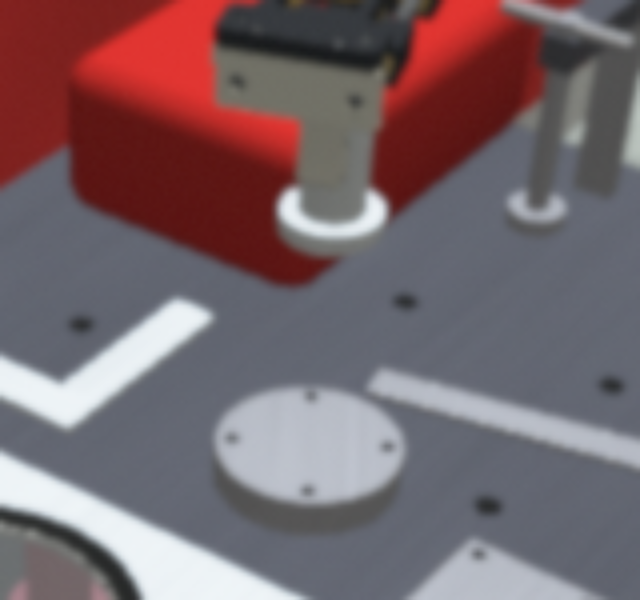

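View pics/scene4.png

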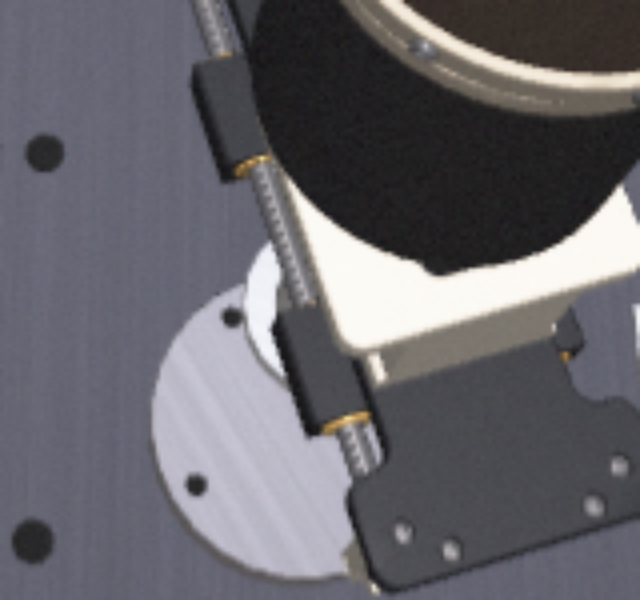

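>>> arm_command(
  plan=[
    {"dx":0.3,"dy":-0.15,"dz":0.1,"wx":0,"wy":-0.05,"wz":-0.02},
    {"dx":0.5,"dy":-0.1,"dz":0.05,"wx":0,"wy":-0.03,"wz":0},
    {"dx":0.5,"dy":0,"dz":0,"wx":0,"wy":0,"wz":0},
    {"dx":0.5,"dy":0,"dz":0,"wx":0,"wy":0,"wz":0},
    {"dx":0.5,"dy":0,"dz":0,"wx":0,"wy":0,"wz":0},
    {"dx":0.5,"dy":0,"dz":0,"wx":0,"wy":0,"wz":0},
    {"dx":0.5,"dy":0,"dz":0,"wx":0,"wy":0,"wz":0},
    {"dx":0.5,"dy":0,"dz":0,"wx":0,"wy":0,"wz":0},
    {"dx":0.5,"dy":0,"dz":0,"wx":0,"wy":0,"wz":0},
    {"dx":0.4,"dy":0,"dz":0,"wx":0,"wy":0,"wz":0},
    {"dx":0.3,"dy":0,"dz":0,"wx":0,"wy":0,"wz":0},
    {"dx":0,"dy":0,"dz":0,"wx":0,"wy":0,"wz":0},
    {"dx":0,"dy":0,"dz":0,"wx":0,"wy":0,"wz":0},
    {"dx":0,"dy":0,"dz":0,"wx":0,"wy":0,"wz":0},
  ],
)

```text
time_s: 12.07
tcp_pos: [0.5995, -0.3054, 0.1086]
eef_rot: [136.6, 89.9, 154.5]
contact_force: [0.3, 0.6, -2.0]
gripper_width: 0.0346
```

Run:
```python
from look import *
go(.599,-.307,.076)
n="side"
m=r.camera_model(n);p,d=r.capture(n)
u,v=proj(m,[[.599,-.307,.05]])[0].astype(int);x=max(0,min(u-80,480));y=max(0,min(v-75,330))
cv2.imwrite(f"pics/{n}5.png",cv2.resize(p[y:y+150,x:x+160],None,fx=4,fy=4)[:,:,::-1])
```

```text
t 12.0667 tcp [ 0.5995 -0.3054  0.1086] x-axis [-0.0022  0.0011 -1.    ] joints [-10.5  26.1  -8.5  -0.  -55.5 -61.6] w 0.0346 F [ 0.3  0.6 -2. ]
rows needed (sum): [ 1.63 -0.07 -0.05]
turn sum [-0.   -0.02 -0.02]
```

View pics/side5.png

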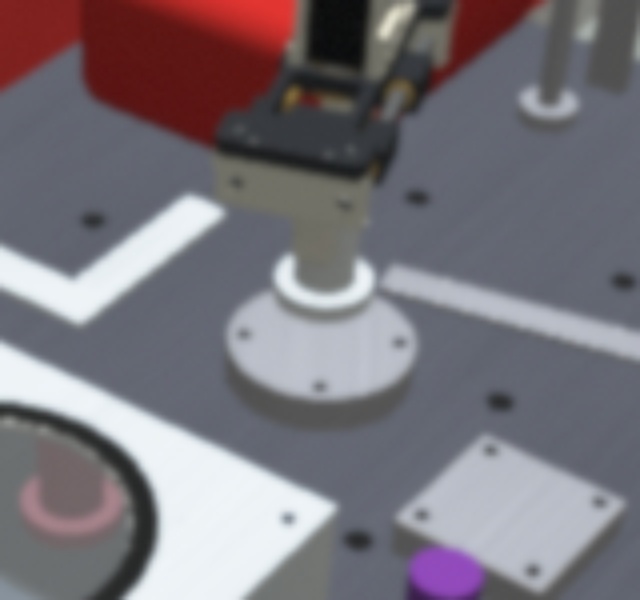

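Next I'll go down to about 5 mm above the plate.

>>> arm_command(
  plan=[
    {"dx":0.3,"dy":-0.05,"dz":-0.05,"wx":0,"wy":-0.02,"wz":-0.02},
    {"dx":0.4,"dy":0,"dz":0,"wx":0,"wy":0,"wz":0},
    {"dx":0.3,"dy":0,"dz":0,"wx":0,"wy":0,"wz":0},
    {"dx":0.2,"dy":0,"dz":0,"wx":0,"wy":0,"wz":0},
    {"dx":0.1,"dy":0,"dz":0,"wx":0,"wy":0,"wz":0},
    {"dx":0,"dy":0,"dz":0,"wx":0,"wy":0,"wz":0},
    {"dx":0,"dy":0,"dz":0,"wx":0,"wy":0,"wz":0},
  ],
)

```text
time_s: 12.7
tcp_pos: [0.5999, -0.3072, 0.0819]
eef_rot: [-34.4, 89.8, -16.6]
contact_force: [-0.3, -0.3, -2.3]
gripper_width: 0.0343
```

Run:
```python
from look import *
go(.599,-.307,.076)
n="side"
m=r.camera_model(n);p,d=r.capture(n)
u,v=proj(m,[[.599,-.307,.05]])[0].astype(int);x=max(0,min(u-80,480));y=max(0,min(v-75,330))
cv2.imwrite(f"pics/{n}6.png",cv2.resize(p[y:y+150,x:x+160],None,fx=4,fy=4)[:,:,::-1])
vv,uu=np.mgrid[0:480,0:640];P=pts(m,np.c_[uu.ravel(),vv.ravel()],d.ravel()).reshape(480,640,3)
b=(np.hypot(P[...,0]-.599,P[...,1]+.307)<.04)&(P[...,2]>.03)&(P[...,2]<.062)
q=P[b];t=q[:,2];print("z pct",np.percentile(t,[1,5,25,50]).round(4))
```

```text
t 12.7 tcp [ 0.5999 -0.3072  0.0819] x-axis [ 0.0035 -0.001  -1.    ] joints [-10.6  27.5 -10.2   0.  -52.1 -61.6] w 0.0343 F [-0.3 -0.3 -2.3]
rows needed (sum): [ 0.29  0.02 -0.04]
turn sum [-0.    0.04  0.03]
z pct [0.0317 0.0326 0.0399 0.0427]
```

View pics/side6.png

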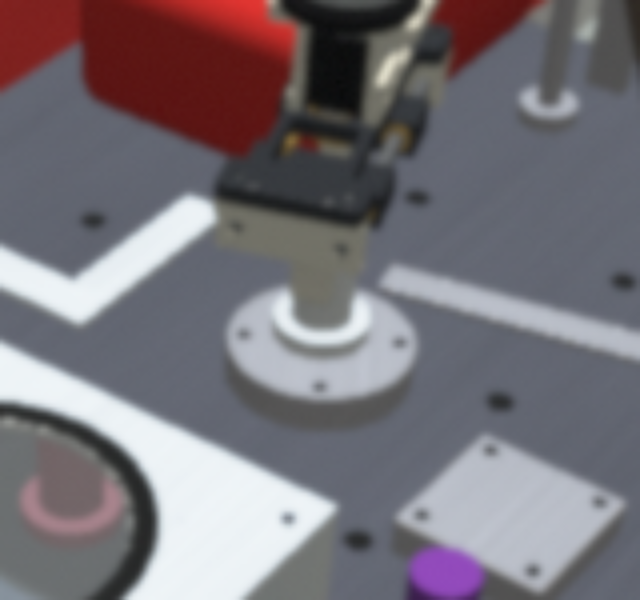

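>>> arm_command(
  plan=[
    {"dx":0.1,"dy":0,"dz":-0.02,"wx":0,"wy":0.03,"wz":0.02},
    {"dx":0.1,"dy":0,"dz":0,"wx":0,"wy":0,"wz":0},
    {"dx":0.05,"dy":0,"dz":0,"wx":0,"wy":0,"wz":0},
  ],
)

```text
time_s: 13.0
tcp_pos: [0.6001, -0.3074, 0.0773]
eef_rot: [-35.4, 89.9, -17.5]
contact_force: [-0.0, -0.3, -2.7]
gripper_width: 0.0345
```

>>> arm_command(
  plan=[
    {"dx":0.05,"dy":0,"dz":0,"wx":0,"wy":0,"wz":0},
    {"dx":0.05,"dy":0,"dz":0,"wx":0,"wy":0,"wz":0},
  ],
)

```text
time_s: 13.17
tcp_pos: [0.6001, -0.3076, 0.0762]
eef_rot: [-44.4, 89.9, -26.5]
contact_force: [-5.0, 3.5, 12.3]
gripper_width: 0.0347
```

Touchdown. I'll let it settle, then release.

>>> arm_command(
  plan=[
    {"dx":0,"dy":0,"dz":0,"wx":0,"wy":0,"wz":0},
  ],
)

```text
time_s: 13.25
tcp_pos: [0.6002, -0.3076, 0.0766]
eef_rot: [-44.8, 89.9, -26.9]
contact_force: [0.3, 1.4, -3.1]
gripper_width: 0.0346
```

>>> arm_command(
  plan=[
    {"dx":0,"dy":0,"dz":0,"wx":0,"wy":0,"wz":0},
    {"dx":0,"dy":0,"dz":0,"wx":0,"wy":0,"wz":0},
    {"dx":0,"dy":0,"dz":0,"wx":0,"wy":0,"wz":0},
    {"dx":0,"dy":0,"dz":0,"wx":0,"wy":0,"wz":0},
    {"dx":0,"dy":0,"dz":0,"wx":0,"wy":0,"wz":0},
    {"dx":0,"dy":0,"dz":0,"wx":0,"wy":0,"wz":0},
  ],
  fingers=-0.6,
)

```text
time_s: 13.75
tcp_pos: [0.6017, -0.3081, 0.078]
eef_rot: [-41.8, 89.6, -23.8]
contact_force: [0.7, 0.4, 0.1]
gripper_width: 0.0673
```

Run:
```python
from look import *
go(.600,-.307,.2)
```

```text
t 13.75 tcp [ 0.6017 -0.3081  0.078 ] x-axis [ 0.0057 -0.0025 -1.    ] joints [-10.6  27.8 -10.3   0.1 -51.6 -61.5] w 0.0673 F [0.7 0.4 0.1]
rows needed (sum): [-6.1   0.05 -0.04]
turn sum [0.   0.06 0.05]
```

Released. Retreating straight up and then sideways so the cameras can see.

>>> arm_command(
  plan=[
    {"dx":-0.3,"dy":0,"dz":0,"wx":0,"wy":0.03,"wz":0.03},
    {"dx":-0.5,"dy":0,"dz":0,"wx":0,"wy":0,"wz":0},
    {"dx":-0.6,"dy":0,"dz":0,"wx":0,"wy":0,"wz":0},
    {"dx":-0.6,"dy":0,"dz":0,"wx":0,"wy":0,"wz":0},
    {"dx":-0.6,"dy":0,"dz":0,"wx":0,"wy":0,"wz":0},
    {"dx":-0.7,"dy":0,"dz":0,"wx":0,"wy":0,"wz":0},
    {"dx":-0.7,"dy":0,"dz":0,"wx":0,"wy":0,"wz":0},
    {"dx":-0.7,"dy":0,"dz":0,"wx":0,"wy":0,"wz":0},
    {"dx":-0.4,"dy":-0.4,"dz":-0.4,"wx":0,"wy":0,"wz":0},
    {"dx":0,"dy":-0.7,"dz":-0.7,"wx":0,"wy":0,"wz":0},
    {"dx":0,"dy":-0.7,"dz":-0.7,"wx":0,"wy":0,"wz":0},
    {"dx":0,"dy":-0.7,"dz":-0.7,"wx":0,"wy":0,"wz":0},
    {"dx":0,"dy":-0.7,"dz":-0.7,"wx":0,"wy":0,"wz":0},
    {"dx":0,"dy":-0.7,"dz":-0.7,"wx":0,"wy":0,"wz":0},
    {"dx":0,"dy":-0.7,"dz":-0.7,"wx":0,"wy":0,"wz":0},
    {"dx":0,"dy":-0.7,"dz":-0.7,"wx":0,"wy":0,"wz":0},
    {"dx":0,"dy":-0.5,"dz":-0.5,"wx":0,"wy":0,"wz":0},
    {"dx":0,"dy":0,"dz":0,"wx":0,"wy":0,"wz":0},
    {"dx":0,"dy":0,"dz":0,"wx":0,"wy":0,"wz":0},
    {"dx":0,"dy":0,"dz":0,"wx":0,"wy":0,"wz":0},
  ],
)

```text
time_s: 15.42
tcp_pos: [0.5223, -0.4652, 0.2017]
eef_rot: [-45.3, 89.3, -27.2]
contact_force: [0.8, -0.4, -0.1]
gripper_width: 0.0703
```

Run:
```python
from look import *
go(.600,-.307,.2)
for n in ["scene","side"]:
    m=r.camera_model(n);p,d=r.capture(n);cv2.imwrite(f"pics/{n}7.png",p[:,:,::-1])
    vv,uu=np.mgrid[0:480,0:640];P=pts(m,np.c_[uu.ravel(),vv.ravel()],d.ravel())
    k=(abs(P[:,2]-.095)<.006)&(np.hypot(P[:,0]-.599,P[:,1]+.307)<.04)
    print(n,k.sum(),"top",cv2.minEnclosingCircle(P[k][:,:2].astype(np.float32)*1000) if k.sum() else 0,P[k].mean(0) if k.sum() else 0)
    k=(abs(P[:,2]-.0255)<.004)&(np.hypot(P[:,0]-.599,P[:,1]+.307)<.065);print("plate",cv2.minEnclosingCircle(P[k][:,:2].astype(np.float32)*1000))
```

```text
t 15.4167 tcp [ 0.5223 -0.4652  0.2017] x-axis [ 0.0115 -0.0059 -0.9999] joints [-25.8  23.6   0.6   0.  -66.2 -46.2] w 0.0703 F [ 0.8 -0.4 -0.1]
rows needed (sum): [0.08 6.32 6.14]
turn sum [-0.    0.11  0.12]
scene 0 top 0 0
plate ((0.0, 0.0), 0.0)
side 147 top ((599.3294677734375, -306.12164306640625), 20.22999382019043) [ 0.59923046 -0.30395965  0.09434251]
plate ((598.6016845703125, -306.37158203125), 56.41039276123047)
```

View pics/scene7.png

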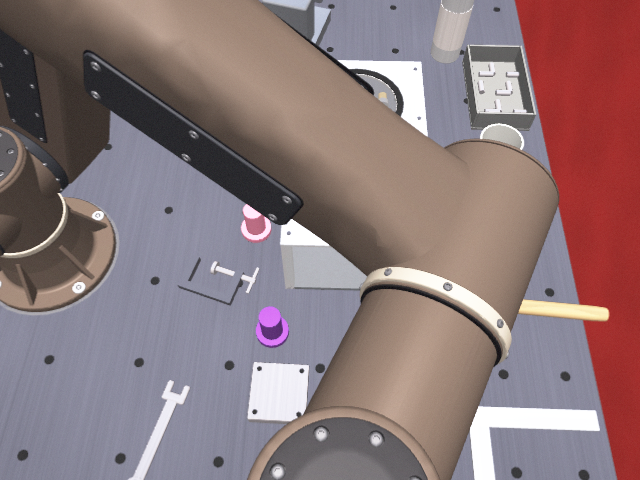

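View pics/side7.png

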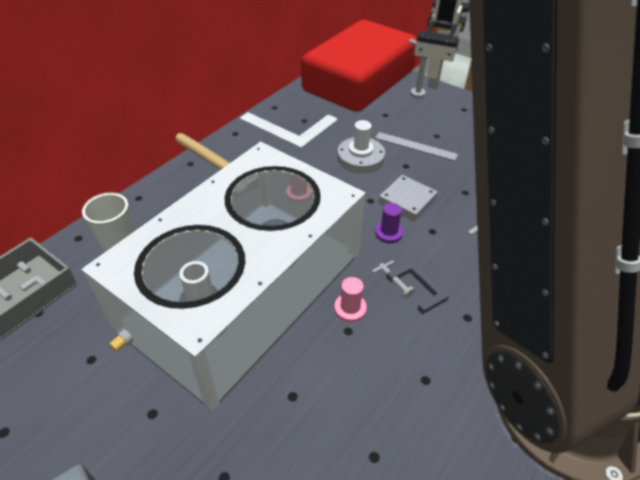

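The side view shows the boss upright in the middle of the plate at (363,145), with its top about 1 mm from the plate's centre. The sleeve is unmoved at (195,275), and the arm is clear. I'll hand the job in.

Run:
```python
from h import *
s=r.get_state();print(s['time_s'],np.round(s['qd'],2),s['contact_force'].round(1))
print(r.close_job())
```

```text
15.5167 [ 0.45  0.12 -0.05 -0.03  0.07 -0.06] [ 0.2  1.2 -0.1]
the job is handed in; nothing more can be done
None
```

I lifted the grey boss out through the near roof port, set it upright on its foot on the round chill plate, and handed the job in at 15.5 s.

- **Placing:** in the side camera the boss's top is centred at (0.5993, -0.306) at z 0.094. The plate centre is (0.5987, -0.3065), so it is about 1 mm off centre. The force peaked at about 13 N at touchdown in the readings I took.
- **Other things:** the sleeve still stands on its pedestal, and I did not touch the pink and purple look-alikes or see any sign of chamber contact. The gripper was clear of the boss with about zero force when I handed in.
- **Failed check:** the arm blocked the scene camera's view of the plate at the end, so the final position rests on the side camera alone.

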